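Hold the cuvette tweezers at the eject port's marks

ROBOT

A 7-joint arm with a two-finger parallel gripper is mounted at the origin on the work surface. World frame = base frame: x ahead of the robot, y to its left, z up, the work surface at z = 0. Lengths are in m, angles in rad, forces in N, time in s.
With the tool pointing down it reaches from about 0.425 to 0.925 m from the base axis. Payload 6.8 kg.
Tool frame: the origin (TCP) lies at the very end of the fingers, on their centre line; the grasp point (between the pads) lies 19 mm behind it; z points along the fingers, y is the line along which they close (so a half turn about z gives the same grasp; the last joint's range is limited). The gripper opens to 85 mm and grips with 20 to 120 N. Pads are 22 mm wide; open, the fingers measure 114 mm over their backs; the gripper's body (76 mm by 85 mm) begins 54 mm behind the grasp point. The pads swing forward as they close: fully open they stand 13 mm farther back than shut.
Start: joints at [0.999, 0.477, 0.022, 1.555, -0.011, 1.109, -0.083], TCP at [0.302, -0.604, 0.231] pointing down, gripper open.
Joint ranges: [-2.96, 2.96], [-0.34, 2.1], [-1.41, 1.46], [0.24, 2.44], [-1.37, 4.51], [0.17, 1.92], [-2.96, 2.96]. Speed limits (rad/s): [2.39, 2.39, 3.14, 3.14, 3.14, 3.14, 3.14].

INTERFACE

Orientations are given as a rotation vector (axis times angle).
In Python, from bench import get_obs, grab_frame, hand_in gives the robot as it stands.
- The arm moves only by the tool drive_tool, never from a script. Its argument "rows" is a list of rows, each an object with "offset": the shift along the tool's x, y, z as a fraction of full scale, a list of three; "rotation": the turn, a rotation vector about the tool's x, y, z as a fraction of full scale, a list of three; "claw": the opening, from 0 (shut) to 1 (fully open). In form: [{"offset": [tx, ty, tz], "rotation": [wx, wy, wz], "claw": claw}, ...]. A call has 1 to 20 rows; each row is the pose to reach, as a shift and turn from the pose commanded when the call began, along the tool's axes at that moment; what a row does not reach only later rows make up. Full scale, the value 1, is 0.15 m for a shift and 2 rad for a turn. A row lasts 1/12 s, in which the tool goes at most 41.7 mm and 7.16 degrees, less where a joint would pass 70% of its speed; a pose out of reach is approached as far as the arm can. A call with a number of a shift or a turn outside -1 to 1 is refused whole. A call with a gripper value outside its range is refused whole. The fingers move at their own pace and stop on an object; "force" is the grip in N (left out, the last holds). Time passes only in rows, so rows that repeat a pose let the fingers close. It gives the time, the measured TCP pose, the force, the opening and the grip force at its end, in the units of the state.
- get_obs(): the state, without advancing time (a new reading comes with each control period).
- grab_frame(name): name is "scene" or "top" or "wrist"; returns a dict with "frame" (400x640x3 uint8, red, green, blue), "z_map" (400x640 float32, m along the optical axis (not along the pixel's ray), 0 where there is no reading), "vfov" (degrees; the focal length in pixels is half the picture's height over the tangent of half this angle, whatever the lens; pixels are square), "cx", "cy" (the principal point, pixels), "R" (3x3) and "t" (3): a world point X has camera coordinates R X + t. Camera axes: x right, y down, z forward; pixel columns grow to the right and rows downward; lengths in m; the calibration is good to about 2 mm. The wrist camera is an equidistant fisheye: a pixel r from the principal point sees the ray r / f radians off the axis. A picture is of the moment at which its call begins.
- hand_in(): hands the job in; it is judged then, once.
The state is a dict: "clock": time; "joints": joint angles; "qvel": joint speeds; "tau": joint torques, N m; "tcp_pos": TCP position; "orientation": TCP orientation; "contact_force": force on the tool from outside, world axes, zero at the start; "moment": the same for the moment, N m; "grip_width": finger opening in m; "gripper_force": force on a finger pad.
Only numpy, scipy, OpenCV 4.12 (cv2) and the standard library are available. Lean on these libraries where they do the work, as an engineer would, in place of code of your own. Each camera call takes 0.05 s, during which the arm holds its last target. There are 200 camera calls.

TASK

Take the sprung tweezers from their rest and hold them level just above the analyser's cuvette eject port, squeezed so that one tip stands over each of the two green marks, ready for the cuvette that will rise between them. Keep the tips steady over the marks, not touching the port, for two seconds and finish while still holding them so; never let the tips close on each other, and leave the sliding mark and the other things on the bench alone.

Things in the scene. Friction and masses are not known exactly. Their poses are not given: they have to be found in the camera images.
- tweezers: Sprung steel tweezers, 166 mm long, about 80 g, lying flat on their rest, balanced near the origin: on the underside, midway between the two blue grip sleeves. x along them to the orange tips, y to the left leg, z up. Each sleeve is 36 mm long (x -18 to 18), 16 mm high; free, 43 mm over their outer faces (46 at the tip end). The legs hinge at x -70, y +-6 mm on a dark end block 26 mm wide.
- tip_left (a point): Underside of the left leg's orange tip (12 x 4 mm seen from above, 7 mm high), 4 mm short of its very end and midway across it; in the tweezers' frame at x 80, y +22 mm, z 0 when sprung open, y +10 mm at a tip gap of 20 mm.
- tip_right (a point): Underside of the right leg's orange tip (12 x 4 mm seen from above, 7 mm high), 4 mm short of its very end and midway across it; in the tweezers' frame at x 80, y -22 mm, z 0 when sprung open, y -10 mm at a tip gap of 20 mm.
- leg_left (a joint): Squeeze angle of the left leg, rad: 0 sprung open, grows inward, stop at 0.16. Tip gap, centre to centre, in mm = 44 - 150 x (leg_left + leg_right). Squeezed along y on the sleeves: about 4 N to begin, 9 N at a gap of 20 mm.
- leg_right (a joint): The same for the right leg. With 22 mm wide flat finger pads centred on the tweezers' origin, a finger opening of 32 mm gives a tip gap of 20 mm; each mm more opening adds 1.85 mm of gap, each mm less takes away 2.5 mm.
- rest: Grey rest, fixed to the bench: base plate 130 x 75 mm, 4 mm thick, and two cross bars 8 mm wide (60 mm in y), tops 22 mm above the bench, at x -45 and +55 mm, on which the tweezers lie: below the sleeves the fingers have 18 mm free down to the base plate. Origin on the bench roughly under the tweezers' origin; x along the tweezers to the tips.
- port: White cuvette eject port, block 70 x 90 x 40 mm fixed to the bench, a black slot along x on its top. Origin on the bench under the slot's middle; x along the slot, away from the robot; y across, to the fixed mark. Two green marks on top beside the slot, each 26 mm along x, 8 mm wide, 3 mm thick (tops 43 mm above the bench). The tweezers come in along x, one tip over each mark.
- mark_fixed (a point): Middle of the top of the fixed green mark, 11 mm to +y of the slot's middle, 43 mm above the bench; axes as the port's.
- mark_slide (a point): Middle of the top of the sliding green mark, 7 to 15 mm to -y of the slot's middle, 43 mm above the bench; set beforehand, held by friction. The distance between the marks' middles (18 to 26 mm) is the tip gap wanted; the middle between them is generally not the slot's middle.
- pointer (a joint): How far the sliding mark has been set outward, in m, 0 to 0.008: distance between the marks = 0.018 + this.
- reagent: Amber reagent bottle, 56 mm diameter, 110 mm high, a bystander; origin at its underside.
- rack: Grey tube rack with five capped tubes, 60 x 150 mm, 100 mm high, a bystander; origin at its underside.
- jar: Small glass jar with white cap, 48 mm diameter, 50 mm high, a bystander; origin at its underside.
There are look-alikes about, which are no part of the job. There is more than one size of the tweezers; the one meant has the size given above.

How it is judged:
By the outcome, as a careful person would: the job done as asked, in the order asked, and still so for the second after the job is handed in, while the arm keeps its last pose, push and grip.
It also fails if it takes over 45 s, if anything falls off the work surface, if the arm or the gripper's body presses on something with over 40 N, if the wrist force passes 120 N, or if a joint passes its speed limit or range.

## Working session

There is one attempt and no reset: what is moved stays moved. The work goes in short steps, Python scripts to look and compute and a tool call to move; the robot and the scene stay as the last step left them, time stands still between calls to the robot, and variables do not carry over. Pictures are saved under pics/ and viewed, at most 13 in all, crops included, and the job is handed in when it is done.

Besides the shell and the picture viewer there is one more tool, called after ">>>" by a JSON object that holds its "name" and its "arguments". drive_tool: Moves the arm, as the interface text tells. Its arguments: {"type":"object","properties":{"rows":{"type":"array","items":{"type":"object","properties":{"offset":{"type":"array","items":{"type":"number"}},"rotation":{"type":"array","items":{"type":"number"}},"claw":{"type":"number"}}}},"force":{"type":"number"}},"required":["rows"]}

```bash
ls; mkdir -p pics
cat > h.py <<'E'
import numpy as np, cv2, pickle
from bench import get_obs, grab_frame
def snap(n,tag):
    d=grab_frame(n); pickle.dump(d,open(f'{tag}.pkl','wb')); cv2.imwrite(f'pics/{tag}.png',d['frame'][:,:,::-1]); return d
def ld(tag): return pickle.load(open(f'{tag}.pkl','rb'))
def ray(d,uv,fish=False):
    f=200/np.tan(np.radians(d['vfov'])/2); p=np.atleast_2d(np.float64(uv))-[d['cx'],d['cy']]
    if fish:
        r=np.linalg.norm(p,axis=1,keepdims=True)+1e-9; th=r/f
        c=np.hstack([p/r*np.sin(th),np.cos(th)])
    else: c=np.hstack([p/f,np.ones((len(p),1))])
    R=np.array(d['R']);t=np.array(d['t'])
    return -R.T@t, c@R
def plane(d,uv,z,fish=False):
    o,v=ray(d,uv,fish); return o+v*((z-o[2])/v[:,2])[:,None]
def proj(d,X,fish=False):
    f=200/np.tan(np.radians(d['vfov'])/2); c=np.atleast_2d(X)@np.array(d['R']).T+np.array(d['t'])
    if fish:
        r=np.linalg.norm(c[:,:2],axis=1,keepdims=True); return c[:,:2]/r*np.arctan2(r,c[:,2:])*f+[d['cx'],d['cy']]
    return c[:,:2]/c[:,2:]*f+[d['cx'],d['cy']]
def tri(pairs):
    A=0;b=0
    for o,v in pairs:
        v=v.ravel()/np.linalg.norm(v); P=np.eye(3)-np.outer(v,v); A=A+P; b=b+P@o
    return np.linalg.solve(A,b)
E
python3 - <<'E'
from h import *
for n in ['scene','top','wrist']:
    d=snap(n,n+'0'); print(n,d['vfov'],d['cx'],d['cy'],(-np.array(d['R']).T@d['t']).round(3))
print(get_obs())
E
```

```text
pics
scene 52.05872231903388 326.0078802765771 197.63837920489124 [ 1.076 -0.208  0.78 ]
top 45.547078625446815 323.98018136108357 196.2534955146453 [0.446 0.086 1.109]
wrist 65.70646984690485 320.0150589199507 205.54357252852532 [ 0.375 -0.568  0.373]
{'clock': 0.15, 'joints': array([ 0.99892571,  0.47764135,  0.02235484,  1.55614446, -0.01150331,
        1.10927378, -0.08308739]), 'qvel': array([-0.00066737, -0.00196113,  0.00075991, -0.00518415,  0.00126679,
       -0.00043866, -0.00064369]), 'tau': array([ 2.38703789e-03, -5.96927226e+01,  1.60964917e+00, -2.81491578e+01,
        1.26084822e-02,  6.50111717e-03, -1.09261217e-05]), 'tcp_pos': array([ 0.30175448, -0.60333656,  0.23056207]), 'orientation': array([-3.05625542e+00, -7.21718743e-01,  6.25233037e-04]), 'contact_force': array([1.06635236, 0.40327156, 0.26599149]), 'moment': array([-0.00817767, -0.01398006, -0.00749038]), 'gripper_force': 0.0, 'grip_width': 0.08511326402009584}
```

View pics/top0.png

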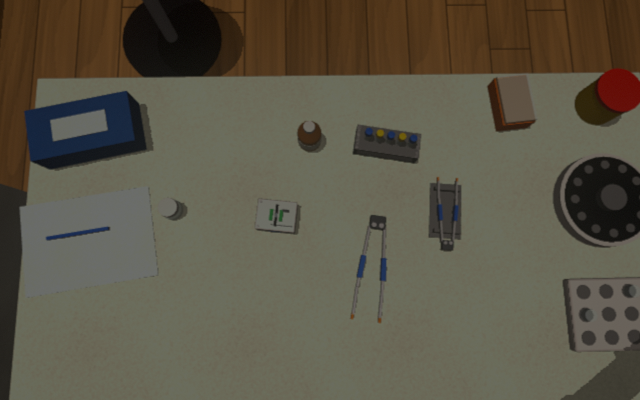

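View pics/scene0.png

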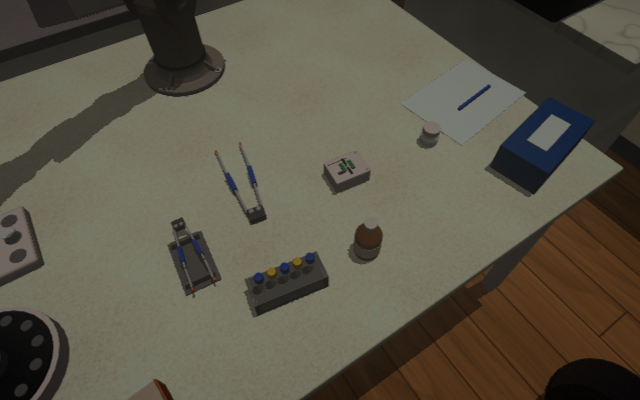

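The top view shows tweezers on a grey rest at about (446,212), larger tweezers lying on the bench at (370,268), the port with green marks at (277,215), and the bottle (309,133), rack (388,143) and jar (170,208). The scene view agrees: rest at (193,255), port at (347,170).

Run:
```python
from h import *
T=ld('top0');S=ld('scene0')
print('base',proj(T,[0,0,0]),proj(S,[0,0,0]),'tcp',proj(T,[.302,-.604,.231]),proj(S,[.302,-.604,.231]))
for n,uv,z in [('rest',(446,212),.03),('port',(277,215),.04),('bottle',(309,133),.1),('rack',(388,143),.1),('jar',(170,208),.05),('big',(370,268),.02)]: print(n,plane(T,[uv],z).round(3))
def masks(d,tag):
    h=cv2.cvtColor(d['frame'],cv2.COLOR_RGB2HSV)
    for nm,lo,hi in [('green',(45,90,40),(90,255,255)),('orange',(0,90,60),(22,255,255)),('blue',(105,110,50),(130,255,255))]:
        m=cv2.inRange(h,lo,hi); n,l,s,c=cv2.connectedComponentsWithStats(m)
        print(tag,nm,[(s[i,4],c[i].round(1).tolist()) for i in range(1,n) if 6<s[i,4]<400])
masks(T,'T');masks(S,'S');masks(ld('wrist0'),'W')
crop=np.hstack([cv2.resize(T['frame'][160:270,400:500],(400,440),interpolation=2),cv2.resize(T['frame'][180:250,240:310],(400,440),interpolation=2)])
cv2.imwrite('pics/c1.png',np.clip(crop[:,:,::-1]*1.5,0,255))
```

```text
base [[356.76410641 492.63849531]] [[184.40892368  69.64474811]] tcp [[697.65692638 353.95001726]] [[-121.14655052  177.89895541]]
rest [[ 0.596 -0.223  0.03 ]]
port [[0.595 0.164 0.04 ]]
bottle [[0.767 0.089 0.1  ]]
rack [[ 0.742 -0.085  0.1  ]]
jar [[0.613 0.402 0.05 ]]
big [[ 0.472 -0.044  0.02 ]]
T green [(np.int32(28), [270.8, 213.8]), (np.int32(31), [280.5, 215.1])]
T orange [(np.int32(381), [226.7, 4.7]), (np.int32(233), [505.0, 107.0]), (np.int32(68), [302.1, 132.4]), (np.int32(198), [26.2, 170.6]), (np.int32(8), [437.5, 178.5]), (np.int32(7), [456.4, 179.3]), (np.int32(16), [351.8, 316.2]), (np.int32(15), [379.0, 320.0])]
T blue [(np.int32(38), [368.6, 130.9]), (np.int32(39), [390.9, 134.3]), (np.int32(38), [413.2, 137.8]), (np.int32(50), [440.0, 211.9]), (np.int32(50), [455.5, 212.3]), (np.int32(185), [76.8, 233.0]), (np.int32(95), [361.0, 265.8]), (np.int32(104), [383.0, 268.9])]
S green [(np.int32(25), [350.6, 163.6]), (np.int32(22), [342.0, 166.6])]
S orange [(np.int32(8), [239.9, 143.1]), (np.int32(7), [215.7, 151.0]), (np.int32(7), [359.3, 226.1]), (np.int32(88), [376.9, 234.1]), (np.int32(44), [296.4, 260.6]), (np.int32(157), [477.8, 278.0]), (np.int32(40), [270.4, 271.1]), (np.int32(12), [213.7, 278.1]), (np.int32(13), [192.2, 288.5]), (np.int32(81), [159.9, 388.8])]
S blue [(np.int32(92), [473.7, 96.7]), (np.int32(62), [250.9, 173.5]), (np.int32(68), [230.2, 180.8]), (np.int32(55), [196.7, 245.5]), (np.int32(61), [180.0, 253.4]), (np.int32(48), [309.5, 256.2]), (np.int32(53), [284.0, 266.2]), (np.int32(56), [257.9, 276.6])]
W green []
W orange [(np.int32(45), [23.4, 1.8]), (np.int32(52), [40.0, 11.1])]
W blue [(np.int32(224), [16.9, 371.2])][ WARN:0@0.541] global loadsave.cpp:1063 imwrite_ Unsupported depth image for selected encoder is fallbacked to CV_8U.
```

View pics/wrist0.png

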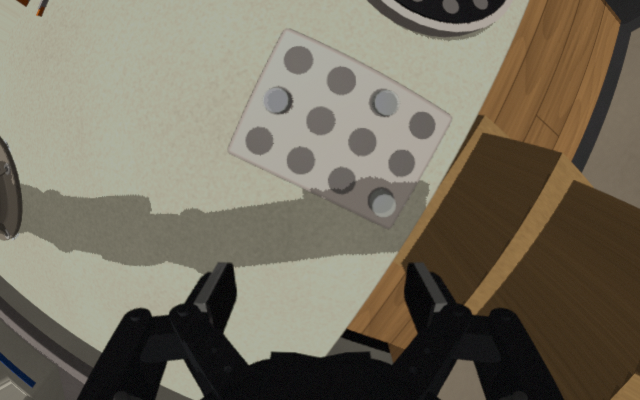

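View pics/c1.png

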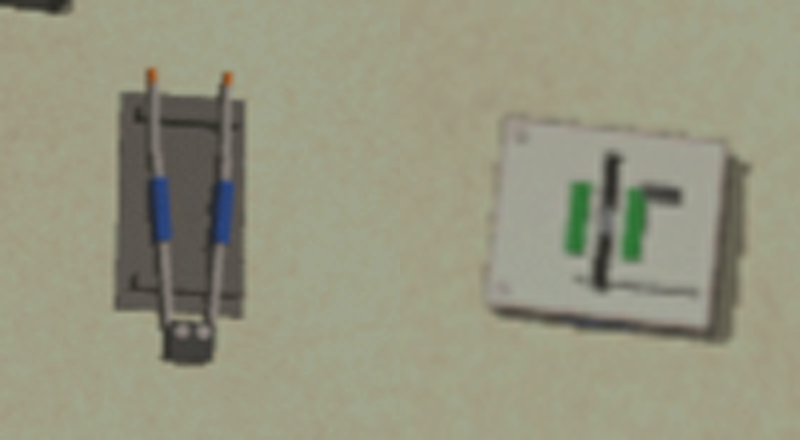

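The crop shows the tweezers lying flat on the rest, orange tips pointing +x, dark end block near the robot, and the port with the fixed mark on the left (+y) and the sliding one on the right. The wrist view shows only the white tray, so I'll triangulate roughly and move the wrist camera over.

```bash
cat > tg.py <<'E'
from h import *
from scipy.spatial.transform import Rotation as Ro
def rel(p,yaw):   # rows' offset/rotation for tool down, tool y axis at world angle yaw+90
    o=get_obs(); R0=Ro.from_rotvec(o['orientation']).as_matrix()
    best=None
    for k in (0,np.pi):
        c,s=np.cos(yaw+k),np.sin(yaw+k)
        R1=np.array([[c,s,0],[s,-c,0],[0,0,-1.]])
        w=Ro.from_matrix(R0.T@R1).as_rotvec()
        if best is None or np.linalg.norm(w)<np.linalg.norm(best): best=w
    print('offset',(R0.T@(np.array(p)-o['tcp_pos'])/.15).round(4),'rot',(best/2).round(4),'tcp',o['tcp_pos'].round(4),'rows_rot',np.degrees(np.linalg.norm(best))/7.16)
E
python3 - <<'E'
from tg import *
T=ld('top0');S=ld('scene0')
P={'tipL':((437.5,178.5),(213.7,278.1)),'tipR':((456.4,179.3),(192.2,288.5)),'slL':((440,211.9),(196.7,245.5)),'slR':((455.5,212.3),(180,253.4)),'mF':((270.8,213.8),(350.6,163.6)),'mS':((280.5,215.1),(342,166.6))}
for k,(a,b) in P.items():
    X=tri([ray(T,a),ray(S,b)]); print(k,X.round(4),(proj(T,X)-a).round(1))
print(Ro.from_rotvec(get_obs()['orientation']).as_matrix().round(3)); W=ld('wrist0'); R0=Ro.from_rotvec(get_obs()['orientation']).as_matrix()
print('cam in tool',R0.T@(-np.array(W['R']).T@W['t']-get_obs()['tcp_pos']), (np.array(W['R'])@R0).round(3))
rel([.56,-.225,.2],0)
E
```

```text
tipL [ 0.6755 -0.2087  0.0279] [[-0.1 -0. ]]
tipR [ 0.6728 -0.2526  0.0287] [[-0.2 -0. ]]
slL [ 0.5954 -0.2072  0.0371] [[-0. -0.]]
slR [ 0.5938 -0.2426  0.0376] [[-0.1 -0. ]]
mF [0.5972 0.178  0.0437] [[-0.1 -0. ]]
mS [0.5937 0.1561 0.044 ] [[-0. -0.]]
[[ 0.894  0.447 -0.001]
 [ 0.447 -0.894  0.001]
 [-0.    -0.001 -1.   ]]
cam in tool [ 0.08113816  0.00090806 -0.14271635] [[-0.     1.     0.001]
 [-0.948 -0.    -0.318]
 [-0.318 -0.001  0.948]]
offset [ 2.6681 -1.4854  0.2055] rot [-6.000e-04  2.000e-04  2.319e-01] tcp [ 0.3018 -0.6033  0.2306] rows_rot 3.7113820330875633
```

>>> {"name": "drive_tool", "arguments": {"rows": [{"offset": [0.5, -0.28, 0.05], "rotation": [0, 0, 0.1], "claw": 0.8}, {"offset": [1, -0.55, 0.1], "rotation": [0, 0, 0.232], "claw": 0.8}, {"offset": [1, -0.55, 0.1], "rotation": [0, 0, 0.232], "claw": 0.8}, {"offset": [1, -0.55, 0.1], "rotation": [0, 0, 0.232], "claw": 0.8}, {"offset": [1, -0.55, 0.1], "rotation": [0, 0, 0.232], "claw": 0.8}, {"offset": [1, -0.55, 0.1], "rotation": [0, 0, 0.232], "claw": 0.8}]}}

```text
clock: 0.65
tcp_pos: [0.4024, -0.4587, 0.2158]
orientation: [-3.139, -0.012, -0.001]
contact_force: [0.6, -0.3, 0.9]
grip_width: 0.068
gripper_force: 0.0
```

```bash
python3 -c "
from tg import *
rel([.55,-.225,.2],0)"
```

```text
offset [ 0.9958 -1.5503  0.1091] rot [-0.0011 -0.0002  0.0038] tcp [ 0.4024 -0.4587  0.2158] rows_rot 0.0627365293825034
```

>>> {"name": "drive_tool", "arguments": {"rows": [{"offset": [0.2, -0.25, 0.1], "rotation": [0, 0, 0], "claw": 0.8}, {"offset": [0.6, -0.9, 0.1], "rotation": [0, 0, 0], "claw": 0.8}, {"offset": [0.6, -0.9, 0.1], "rotation": [0, 0, 0], "claw": 0.8}, {"offset": [0.6, -0.9, 0.1], "rotation": [0, 0, 0], "claw": 0.8}, {"offset": [0.6, -0.9, 0.1], "rotation": [0, 0, 0], "claw": 0.8}, {"offset": [0.6, -0.9, 0.1], "rotation": [0, 0, 0], "claw": 0.8}]}}

```text
clock: 1.15
tcp_pos: [0.4904, -0.3263, 0.2012]
orientation: [-3.141, -0.007, -0.0]
contact_force: [-0.4, -0.5, 0.5]
grip_width: 0.0684
gripper_force: 0.0
```

>>> {"name": "drive_tool", "arguments": {"rows": [{"offset": [0.2, -0.33, 0], "rotation": [0, 0, 0], "claw": 0.8}, {"offset": [0.37, -0.63, 0], "rotation": [0, 0, 0], "claw": 0.8}, {"offset": [0.37, -0.63, 0], "rotation": [0, 0, 0], "claw": 0.8}, {"offset": [0.37, -0.63, 0], "rotation": [0, 0, 0], "claw": 0.8}, {"offset": [0.37, -0.63, 0], "rotation": [0, 0, 0], "claw": 0.8}, {"offset": [0.37, -0.63, 0], "rotation": [0, 0, 0], "claw": 0.8}, {"offset": [0.37, -0.63, 0], "rotation": [0, 0, 0], "claw": 0.8}]}}

```text
clock: 1.73
tcp_pos: [0.5434, -0.2364, 0.2013]
orientation: [3.14, -0.007, -0.001]
contact_force: [-0.4, -0.0, -0.3]
grip_width: 0.068
gripper_force: 0.0
```

```bash
cat >> h.py <<'E'
RNG={'green':((45,90,40),(90,255,255)),'orange':((3,120,60),(22,255,255)),'blue':((105,110,50),(130,255,255))}
def blobs(d,c,amin=60):
    h=cv2.cvtColor(d['frame'],cv2.COLOR_RGB2HSV); m=cv2.inRange(h,*RNG[c])
    cs,_=cv2.findContours(m,cv2.RETR_EXTERNAL,cv2.CHAIN_APPROX_NONE)
    out=[]
    for k in cs:
        a=cv2.contourArea(k)
        if a>amin: out.append((a,np.array(cv2.minAreaRect(k)[0]),k[:,0,:]))
    return out
E
python3 - <<'E'
from tg import *
W=snap('wrist','w1'); print(get_obs()['tcp_pos'])
for c,z in (('orange',.029),('blue',.038)):
    for a,u,k in blobs(W,c): print(c,a,u.round(1),plane(W,[u],z,True).round(4))
E
```

```text
[ 0.54352815 -0.23611247  0.20126301]
orange 1116.5 [622.2 274.8] [[ 0.3776 -0.8106  0.029 ]]
orange 589.5 [45.8 12.8] [[0.7991 0.136  0.029 ]]
blue 265.0 [188.8 242.1] [[ 0.4783 -0.0846  0.038 ]]
blue 240.5 [153.5 235. ] [[ 0.486  -0.0372  0.038 ]]
blue 246.5 [327.7 137.2] [[ 0.5934 -0.2454  0.038 ]]
blue 257.5 [292.  134.5] [[ 0.5964 -0.2102  0.038 ]]
```

View pics/w1.png

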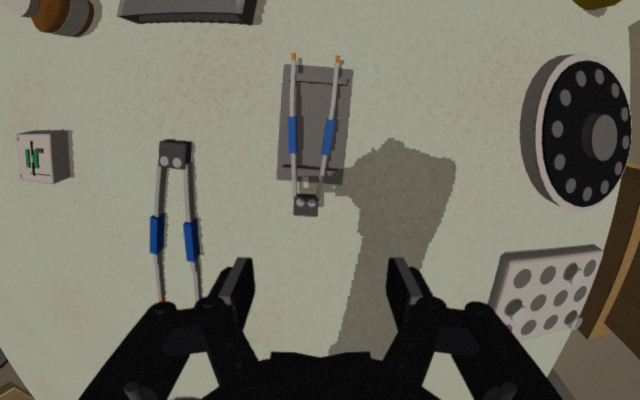

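The wrist view shows the tweezers with sleeves at (292,134) and (328,137) and tips at (293,56) and (338,59), in agreement with the two-view fix. I'll move closer and align.

```bash
python3 -c "
from tg import *
rel([.565,-.226,.11],np.radians(-3.2))"
```

```text
offset [ 0.1432 -0.0686  0.6083] rot [0.0005 0.0003 0.0258] tcp [ 0.5435 -0.2361  0.2013] rows_rot 0.4138119638873143
```

>>> {"name": "drive_tool", "arguments": {"rows": [{"offset": [0.07, -0.034, 0.27], "rotation": [0, 0, 0.026], "claw": 0.8}, {"offset": [0.143, -0.068, 0.5], "rotation": [0, 0, 0.026], "claw": 0.8}, {"offset": [0.143, -0.068, 0.608], "rotation": [0, 0, 0.026], "claw": 0.8}, {"offset": [0.143, -0.068, 0.608], "rotation": [0, 0, 0.026], "claw": 0.8}, {"offset": [0.143, -0.068, 0.608], "rotation": [0, 0, 0.026], "claw": 0.8}, {"offset": [0.143, -0.068, 0.608], "rotation": [0, 0, 0.026], "claw": 0.8}, {"offset": [0.143, -0.068, 0.608], "rotation": [0, 0, 0.026], "claw": 0.8}, {"offset": [0.143, -0.068, 0.608], "rotation": [0, 0, 0.026], "claw": 0.8}]}}

```text
clock: 2.45
tcp_pos: [0.567, -0.2241, 0.1119]
orientation: [3.139, -0.083, 0.005]
contact_force: [0.2, -0.1, -0.0]
grip_width: 0.0682
gripper_force: 0.0
```

Run:
```python
from tg import *
W0=ld('w1');W=snap('wrist','w2'); o=get_obs();print(o['tcp_pos'],o['orientation'])
for c,z in (('orange',.029),('blue',.038)):
    for a,u,k in blobs(W,c,40): print(c,a,u.round(1),plane(W,[u],z,True).round(4), W['z_map'][int(u[1]),int(u[0])])
```

```text
[ 0.56686684 -0.22382318  0.11166888] [ 3.13968483 -0.08296437  0.00386322]
orange 323.0 [634.3 328.4] [[ 0.3157 -0.7661  0.029 ]] 0.46331972
orange 45.0 [354.5  71. ] [[ 0.673  -0.2555  0.029 ]] 0.20644026
orange 42.0 [292.5  69.5] [[ 0.6763 -0.2113  0.029 ]] 0.20653412
blue 182.0 [175.7 297.2] [[ 0.4942 -0.0876  0.038 ]] 0.2745212
blue 281.0 [136.7 297.4] [[ 0.4909 -0.0407  0.038 ]] 0.27609193
blue 504.0 [345.5 180.1] [[ 0.5945 -0.245   0.038 ]] 0.2217985
blue 499.0 [296.9 179.3] [[ 0.597 -0.21   0.038]] 0.22141546
```

View pics/w2.png

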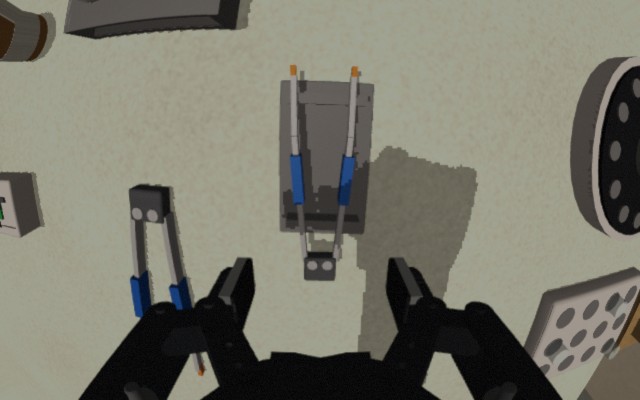

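The closer view shows the sleeves at (297,179) and (345,180) and the tips at (292,69) and (354,71). From these the origin is about (0.596, -0.2276) and the yaw -4.2°. I'll descend over it.

```bash
python3 -c "
from tg import *
rel([.596,-.2276,.06],np.radians(-4.2))"
```

```text
offset [0.1944 0.0146 0.345 ] rot [ 0.0004 -0.0012  0.0102] tcp [ 0.5669 -0.2238  0.1117] rows_rot 0.1650891938334477
```

>>> {"name": "drive_tool", "arguments": {"rows": [{"offset": [0.1, 0.007, 0.1], "rotation": [0, 0, 0.01], "claw": 0.8}, {"offset": [0.194, 0.015, 0.25], "rotation": [0, 0, 0.01], "claw": 0.8}, {"offset": [0.194, 0.015, 0.345], "rotation": [0, 0, 0.01], "claw": 0.8}, {"offset": [0.194, 0.015, 0.345], "rotation": [0, 0, 0.01], "claw": 0.8}, {"offset": [0.194, 0.015, 0.345], "rotation": [0, 0, 0.01], "claw": 0.8}, {"offset": [0.194, 0.015, 0.345], "rotation": [0, 0, 0.01], "claw": 0.8}, {"offset": [0.194, 0.015, 0.345], "rotation": [0, 0, 0.01], "claw": 0.8}]}}

```text
clock: 3.08
tcp_pos: [0.5958, -0.2274, 0.0599]
orientation: [3.139, -0.114, 0.003]
contact_force: [0.5, 0.3, 0.5]
grip_width: 0.0686
gripper_force: 0.0
```

Run:
```python
from tg import *
W=snap('wrist','w3'); o=get_obs();print(o['tcp_pos'],o['orientation'])
R=Ro.from_rotvec(o['orientation']).as_matrix()
for c,z in (('orange',.029),('blue',.038)):
    for a,u,k in blobs(W,c,40):
        X=plane(W,[u],z,True); print(c,a,u.round(1),X.round(4),'tool',((X-o['tcp_pos'])@R).round(4))
rel([.596,-.2276,.010],np.radians(-4.2))
```

```text
[ 0.59573741 -0.22734711  0.05988262] [ 3.1388738  -0.11386486  0.00332399]
orange 88.0 [358.  110.5] [[ 0.6731 -0.2552  0.029 ]] tool [[0.0791 0.0221 0.0311]]
orange 83.0 [279.5 110.5] [[ 0.6763 -0.2117  0.029 ]] tool [[ 0.0791 -0.0215  0.031 ]]
blue 52.5 [119.7 338.3] [[ 0.514  -0.0485  0.038 ]] tool [[-0.0946 -0.1725  0.0216]]
blue 686.0 [288.9 245.9] [[ 0.5983 -0.2101  0.038 ]] tool [[ 0.0012 -0.0174  0.0219]]
blue 666.0 [348.7 245.5] [[ 0.596  -0.2454  0.038 ]] tool [[0.0015 0.018  0.0219]]
blue 50.0 [22.  3.] [[ 0.805  -0.0107  0.038 ]] tool [[ 0.193  -0.2312  0.0222]]
offset [0.0012 0.0014 0.3326] rot [ 0.0003 -0.0011  0.0004] tcp [ 0.5957 -0.2273  0.0599] rows_rot 0.018801940236760756
```

View pics/w3.png

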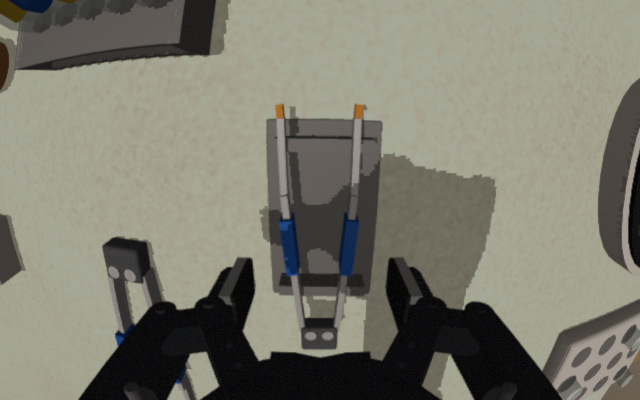

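Centred in tool axes, with about 1 mm of x correction needed. Next I'll go down and close to about 35 mm.

>>> {"name": "drive_tool", "arguments": {"force": 20, "rows": [{"offset": [0.004, 0.001, 0.12], "rotation": [0, 0, 0], "claw": 0.8}, {"offset": [0.008, 0.001, 0.24], "rotation": [0, 0, 0], "claw": 0.8}, {"offset": [0.008, 0.001, 0.32], "rotation": [0, 0, 0], "claw": 0.8}, {"offset": [0.008, 0.001, 0.333], "rotation": [0, 0, 0], "claw": 0.8}, {"offset": [0.008, 0.001, 0.333], "rotation": [0, 0, 0], "claw": 0.8}, {"offset": [0.008, 0.001, 0.333], "rotation": [0, 0, 0], "claw": 0.7}, {"offset": [0.008, 0.001, 0.333], "rotation": [0, 0, 0], "claw": 0.65}, {"offset": [0.008, 0.001, 0.333], "rotation": [0, 0, 0], "claw": 0.6}, {"offset": [0.008, 0.001, 0.333], "rotation": [0, 0, 0], "claw": 0.56}, {"offset": [0.008, 0.001, 0.333], "rotation": [0, 0, 0], "claw": 0.52}, {"offset": [0.008, 0.001, 0.333], "rotation": [0, 0, 0], "claw": 0.5}, {"offset": [0.008, 0.001, 0.333], "rotation": [0, 0, 0], "claw": 0.48}, {"offset": [0.008, 0.001, 0.333], "rotation": [0, 0, 0], "claw": 0.46}, {"offset": [0.008, 0.001, 0.333], "rotation": [0, 0, 0], "claw": 0.44}, {"offset": [0.008, 0.001, 0.333], "rotation": [0, 0, 0], "claw": 0.42}, {"offset": [0.008, 0.001, 0.333], "rotation": [0, 0, 0], "claw": 0.42}, {"offset": [0.008, 0.001, 0.333], "rotation": [0, 0, 0], "claw": 0.42}, {"offset": [0.008, 0.001, 0.333], "rotation": [0, 0, 0], "claw": 0.42}]}}

```text
clock: 4.63
tcp_pos: [0.5977, -0.2278, 0.0102]
orientation: [3.139, -0.114, 0.004]
contact_force: [-1.7, -0.4, 10.2]
grip_width: 0.036
gripper_force: 9.3
```

```bash
cat > tips.py <<'E'
from tg import *
def tips(tag,z=None):
    W=snap('wrist',tag); o=get_obs(); R=Ro.from_rotvec(o['orientation']).as_matrix()
    print(o['clock'],o['tcp_pos'].round(4),'w',o['grip_width'].round(4),'F',o['gripper_force'],o['contact_force'].round(1))
    for c,zz in (('orange',.029),('blue',.038)):
        for a,u,k in blobs(W,c,40):
            X=plane(W,[u],(zz-.011-.010)+o['tcp_pos'][2]+.011 if z is None else z,True)[0]; t=(X-o['tcp_pos'])@R
            if abs(t[1])<.05 and abs(t[0])<.1: print(c,a,u.round(1),X.round(4),'tool',t.round(4),'zmap',W['z_map'][int(u[1]),int(u[0])])
    return W,o,R
E
python3 -c "
from tips import *
tips('w4')"
```

```text
Traceback (most recent call last):
  File "tips.py", line 4, in tips
    print(o['clock'],o['tcp_pos'].round(4),'w',o['grip_width'].round(4),'F',o['gripper_force'],o['contact_force'].round(1))
                                               ^^^^^^^^^^^^^^^^^^^^^
AttributeError: 'float' object has no attribute 'round'
```

View pics/w4.png

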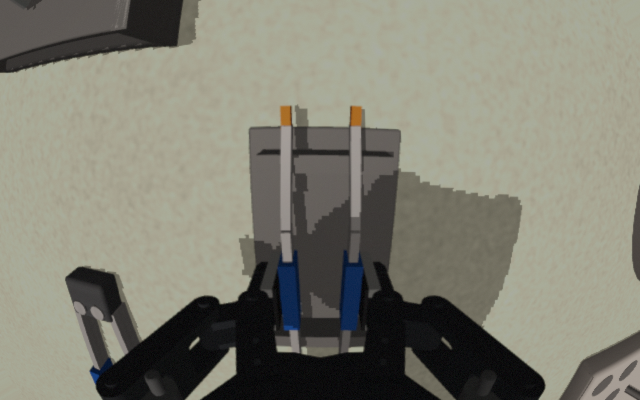

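The pads are on the sleeves, with the tips at (286,115) and (356,115), so the grasp looks good. I'll lift.

>>> {"name": "drive_tool", "arguments": {"rows": [{"offset": [0, 0, -0.03], "rotation": [0, 0, 0], "claw": 0.42}, {"offset": [0, 0, -0.08], "rotation": [0, 0, 0], "claw": 0.42}, {"offset": [0, 0, -0.16], "rotation": [0, 0, 0], "claw": 0.42}, {"offset": [0, 0, -0.28], "rotation": [0, 0, 0], "claw": 0.42}, {"offset": [0, 0, -0.42], "rotation": [0, 0, 0], "claw": 0.42}, {"offset": [0, 0, -0.56], "rotation": [0, 0, 0], "claw": 0.42}, {"offset": [0, 0, -0.7], "rotation": [0, 0, 0], "claw": 0.42}, {"offset": [0, 0, -0.8], "rotation": [0, 0, 0], "claw": 0.42}, {"offset": [0, 0, -0.85], "rotation": [0, 0, 0], "claw": 0.42}, {"offset": [0, 0, -0.85], "rotation": [0, 0, 0], "claw": 0.42}, {"offset": [0, 0, -0.85], "rotation": [0, 0, 0], "claw": 0.42}, {"offset": [0, 0, -0.85], "rotation": [0, 0, 0], "claw": 0.42}]}}

```text
clock: 5.68
tcp_pos: [0.5955, -0.2269, 0.1348]
orientation: [-3.139, 0.113, 0.003]
contact_force: [-0.5, 0.0, -0.0]
grip_width: 0.036
gripper_force: 6.0
```

```bash
sed -i "s/o\['grip_width'\].round(4)/round(o['grip_width'],4)/" tips.py
cat > mk.py <<'E'
from h import *
def pair(tag):
    T=snap('top','t'+tag);S=snap('scene','s'+tag)
    return T,S
E
python3 - <<'E'
from tips import *
tips('w5')
from mk import pair
T,S=pair('5')
for c in ('orange','green','blue'):
    for n,d in (('T',T),('S',S)): print(c,n,[(a,u.round(1).tolist()) for a,u,k in blobs(d,c,4) if a<60])
rel([.515,.17,.11],np.radians(-5))
E
```

```text
5.7333 [ 0.5955 -0.2268  0.1346] w 0.036 F 6.015098467469215 [-0.3  0.1 -0.3]
orange 196.0 [354.5 115.5] [ 0.6721 -0.2471  0.1536] tool [ 0.0778  0.0147 -0.0192] zmap 0.118754156
orange 176.5 [286.  115.5] [ 0.674  -0.22    0.1536] tool [ 0.0779 -0.0125 -0.0192] zmap 0.118278414
blue 985.5 [351.  297.4] [ 0.5939 -0.2417  0.1626] tool [-0.0006  0.015  -0.028 ] zmap 0.13429882
blue 989.0 [288.8 297.1] [ 0.596  -0.2138  0.1626] tool [-0.0004 -0.0131 -0.028 ] zmap 0.13553414
orange T [(7.5, [379.0, 320.0]), (6.0, [352.0, 316.0]), (4.5, [456.8, 166.8])]
orange S [(48.5, [160.3, 389.3]), (14.0, [271.0, 272.0]), (50.5, [297.0, 261.5]), (11.5, [176.0, 257.0]), (7.0, [192.4, 250.1])]
green T [(17.5, [280.6, 215.1]), (16.0, [270.8, 214.0])]
green S [(13.0, [342.2, 167.0]), (15.5, [350.7, 163.7])]
blue T [(8.0, [458.5, 210.5]), (28.5, [413.3, 137.8]), (29.0, [391.0, 134.0]), (29.0, [369.0, 131.0])]
blue S [(44.5, [258.0, 276.5]), (41.0, [284.0, 266.5]), (37.0, [309.5, 256.0]), (11.5, [161.1, 220.2]), (15.5, [177.0, 214.5]), (51.0, [230.1, 180.7]), (43.0, [250.9, 173.5])]
offset [-0.7267 -2.6004  0.1672] rot [-0.0002  0.001   0.0075] tcp [ 0.5956 -0.2269  0.1347] rows_rot 0.12166481070544577
```

The tweezers are held with a tip gap of about 27 mm. I'll carry them back and across to the port.

>>> {"name": "drive_tool", "arguments": {"rows": [{"offset": [-0.1, -0.05, 0], "rotation": [0, 0, 0], "claw": 0.42}, {"offset": [-0.2, -0.15, 0], "rotation": [0, 0, 0], "claw": 0.42}, {"offset": [-0.3, -0.3, 0], "rotation": [0, 0, 0], "claw": 0.42}, {"offset": [-0.4, -0.47, 0], "rotation": [0, 0, 0], "claw": 0.42}, {"offset": [-0.5, -0.65, 0], "rotation": [0, 0, 0], "claw": 0.42}, {"offset": [-0.6, -0.83, 0], "rotation": [0, 0, 0], "claw": 0.42}, {"offset": [-0.7, -1, 0], "rotation": [0, 0, 0], "claw": 0.42}]}}

```text
clock: 6.42
tcp_pos: [0.5014, -0.0686, 0.1354]
orientation: [-3.139, 0.113, 0.001]
contact_force: [0.2, 0.4, -0.7]
grip_width: 0.0358
gripper_force: 6.0
```

>>> {"name": "drive_tool", "arguments": {"rows": [{"offset": [-0.05, -0.18, 0], "rotation": [0, 0, 0], "claw": 0.42}, {"offset": [-0.05, -0.36, 0], "rotation": [0, 0, 0], "claw": 0.42}, {"offset": [-0.05, -0.54, 0], "rotation": [0, 0, 0], "claw": 0.42}, {"offset": [-0.05, -0.72, 0], "rotation": [0, 0, 0], "claw": 0.42}, {"offset": [-0.05, -0.88, 0], "rotation": [0, 0, 0], "claw": 0.42}, {"offset": [-0.05, -1, 0], "rotation": [0, 0, 0], "claw": 0.42}]}}

```text
clock: 6.92
tcp_pos: [0.5055, 0.0827, 0.1355]
orientation: [-3.139, 0.11, 0.001]
contact_force: [0.0, -0.2, -0.4]
grip_width: 0.0359
gripper_force: 6.0
```

>>> {"name": "drive_tool", "arguments": {"rows": [{"offset": [0, -0.15, 0], "rotation": [0, 0, 0], "claw": 0.42}, {"offset": [0, -0.3, 0], "rotation": [0, 0, 0], "claw": 0.42}, {"offset": [0, -0.43, 0], "rotation": [0, 0, 0], "claw": 0.42}, {"offset": [0, -0.52, 0], "rotation": [0, 0, 0], "claw": 0.42}, {"offset": [0, -0.58, 0], "rotation": [0, 0, 0], "claw": 0.42}, {"offset": [0, -0.58, 0], "rotation": [0, 0, 0], "claw": 0.42}, {"offset": [0, -0.58, 0], "rotation": [0, 0, 0], "claw": 0.42}, {"offset": [0, -0.58, 0], "rotation": [0, 0, 0], "claw": 0.42}, {"offset": [0, -0.58, 0], "rotation": [0, 0, 0], "claw": 0.42}]}}

```text
clock: 7.67
tcp_pos: [0.5121, 0.1653, 0.1358]
orientation: [3.139, -0.117, -0.0]
contact_force: [-0.1, -0.4, -0.1]
grip_width: 0.0359
gripper_force: 6.0
```

```bash
cat > mm.py <<'E'
from tips import *
def marks(W,o,R,z=.0437):
    L=[]
    for a,u,k in blobs(W,'green',60):
        X=plane(W,k,z,True); r=cv2.minAreaRect(np.float32(X[:,:2]*1000)); c=np.array(r[0])/1000
        b=cv2.boxPoints(r); e=[b[1]-b[0],b[2]-b[1]]; e=max(e,key=np.linalg.norm); e=e*np.sign(e[0])
        L.append((c,e)); print('mark',a,u.round(1),c.round(4),'dims',np.round(r[1],1),'yaw',np.degrees(np.arctan2(e[1],e[0])).round(1),'tool',((np.r_[c,z]-o['tcp_pos'])@R).round(4))
    if len(L)==2: d=L[0][0]-L[1][0]; print('dist',np.linalg.norm(d),'perp yaw',np.degrees(np.arctan2(-d[0]*np.sign(d[1]),abs(d[1]))))
E
python3 -c "
from mm import *
marks(*tips('w6'))"
```

```text
7.7167 [0.5122 0.1655 0.1359] w 0.0359 F 6.018972024321556 [-0.2  0.4  0.2]
orange 180.0 [355.  115.5] [0.5886 0.1448 0.1549] tool [ 0.0778  0.015  -0.019 ] zmap 0.11913161
orange 180.0 [286.  115.5] [0.5906 0.172  0.1549] tool [ 0.0778 -0.0123 -0.019 ] zmap 0.119229175
blue 974.5 [351.3 297.4] [0.5106 0.1504 0.1639] tool [-0.0005  0.0152 -0.028 ] zmap 0.13518672
blue 991.5 [289.2 297.4] [0.5127 0.1783 0.1639] tool [-0.0004 -0.0127 -0.028 ] zmap 0.13505296
mark 262.5 [325.3 104.1] [0.5942 0.1542] dims [ 7.2 24.5] yaw -6.6 tool [0.0827 0.0051 0.0922]
mark 274.5 [295.7 103.4] [0.5965 0.1762] dims [ 7.4 25.2] yaw -7.2 tool [ 0.0833 -0.0169  0.0922]
dist 0.022054095467388807 perp yaw -5.946475340667332
```

View pics/w6.png

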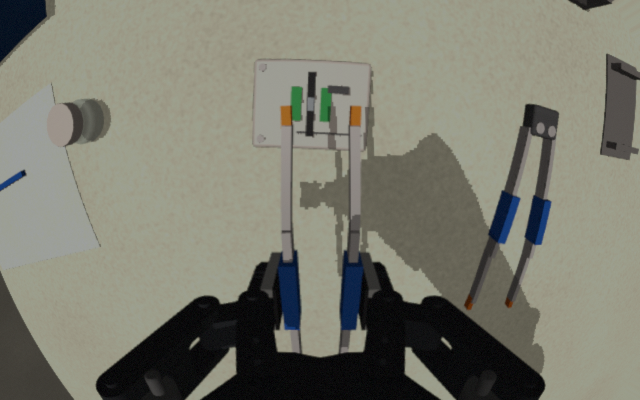

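The wrist view shows the port with marks at (296,103) and (325,104), the tips still held clear above, and a mark distance of about 22.05 mm with yaw around -6°. I'll squeeze to about 33 mm, turn and lower partway.

```bash
cat >> mm.py <<'E'
def goal(mid,yaw,tip,z):
    c,s=np.cos(yaw),np.sin(yaw); R1=np.array([[c,s],[s,-c]])
    p=np.array(mid)-R1@np.array(tip); print('goal',p.round(4)); rel([*p,z],yaw)
def z3(W,u):
    i,j=int(u[1]),int(u[0]); o,v=ray(W,[u],True); f=np.array(W['R'])[2]
    return o+v[0]*W['z_map'][i,j]/(v[0]@f)
E
python3 - <<'E'
from mm import *
W=ld('w6')
for u in [(355,115),(286,115),(351,297),(289,297),(325,104),(296,104),(320,250),(340,80)]: print(u,z3(W,u).round(4))
goal([.5953,.1652],np.radians(-6.2),[.0798,.00135],.07)
T,S=ld('t5'),ld('s5')
for a,b in [((456.8,166.8),(176,257)),((456.8,166.8),(192.4,250.1))]: print(tri([ray(T,a),ray(S,b)]).round(4))
E
```

```text
(355, 115) [0.5888 0.1447 0.1542]
(286, 115) [0.5908 0.1721 0.1541]
(351, 297) [0.5106 0.1505 0.1636]
(289, 297) [0.5128 0.1783 0.1637]
(325, 104) [0.5943 0.1544 0.042 ]
(296, 104) [0.5961 0.176  0.0431]
(320, 250) [4.535e-01 1.686e-01 2.000e-04]
(340, 80) [0.6121 0.1417 0.0401]
goal [0.5161 0.1752]
offset [ 0.0215 -0.0663  0.4391] rot [0.0003 0.     0.017 ] tcp [0.5122 0.1655 0.1359] rows_rot 0.2724044313198223
[ 0.672  -0.2329  0.1449]
[ 0.6735 -0.2171  0.1513]
```

>>> {"name": "drive_tool", "arguments": {"rows": [{"offset": [0.005, -0.02, 0.05], "rotation": [0, 0, 0.005], "claw": 0.41}, {"offset": [0.01, -0.04, 0.14], "rotation": [0, 0, 0.01], "claw": 0.4}, {"offset": [0.02, -0.066, 0.25], "rotation": [0, 0, 0.017], "claw": 0.39}, {"offset": [0.02, -0.066, 0.34], "rotation": [0, 0, 0.017], "claw": 0.388}, {"offset": [0.02, -0.066, 0.41], "rotation": [0, 0, 0.017], "claw": 0.388}, {"offset": [0.02, -0.066, 0.439], "rotation": [0, 0, 0.017], "claw": 0.388}, {"offset": [0.02, -0.066, 0.439], "rotation": [0, 0, 0.017], "claw": 0.388}, {"offset": [0.02, -0.066, 0.439], "rotation": [0, 0, 0.017], "claw": 0.388}, {"offset": [0.02, -0.066, 0.439], "rotation": [0, 0, 0.017], "claw": 0.388}, {"offset": [0.02, -0.066, 0.439], "rotation": [0, 0, 0.017], "claw": 0.388}, {"offset": [0.02, -0.066, 0.439], "rotation": [0, 0, 0.017], "claw": 0.388}]}}

```text
clock: 8.63
tcp_pos: [0.5163, 0.1767, 0.0707]
orientation: [-3.137, 0.167, -0.002]
contact_force: [0.0, -1.3, -1.1]
grip_width: 0.0333
gripper_force: 6.9
```

```bash
python3 -c "
from mm import *
a=tips('w7');marks(*a);print(a[1]['orientation'])"
```

```text
8.6833 [0.5162 0.1767 0.0706] w 0.0331 F 6.933075115084648 [ 0.1  0.1 -0.6]
orange 186.5 [349.  115.5] [0.5922 0.1561 0.0896] tool [ 0.0779  0.0124 -0.0189] zmap 0.11978274
orange 172.5 [292.  115.5] [0.5946 0.1785 0.0896] tool [ 0.0779 -0.0102 -0.0189] zmap 0.11866357
blue 980.0 [347.7 297.3] [0.5143 0.1634 0.0986] tool [-0.0004  0.0134 -0.028 ] zmap 0.13644859
blue 1004.0 [292.4 296.9] [0.5172 0.1882 0.0986] tool [-0.0001 -0.0115 -0.028 ] zmap 0.13455042
mark 350.0 [344.2 109. ] [0.5942 0.1543] dims [ 7.6 25.6] yaw -8.0 tool [0.0799 0.014  0.027 ]
mark 547.0 [303.5 108.5] [0.5968 0.1761] dims [ 7.  24.8] yaw -6.3 tool [ 0.0802 -0.008   0.027 ]
dist 0.021992326184987563 perp yaw -6.7755654929988
[-3.13670691e+00  1.67025341e-01 -1.60829047e-03]
```

View pics/w7.png

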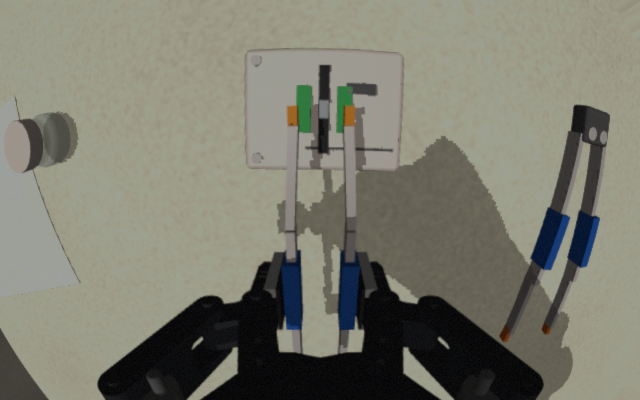

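The tips at (292,115) and (349,115) have a gap of about 22.6 mm; the marks at (303,108) and (344,109) are 22.0 mm apart. Next is a correction of about 2 mm sideways, then the final height.

```bash
python3 -c "
from mm import *
goal([.5954,.1652],np.radians(-6.4),[.0799,.0011],.037)"
```

```text
goal [0.5161 0.1752]
offset [0.0006 0.01   0.2243] rot [-0.0002 -0.0005  0.0027] tcp [0.5162 0.1767 0.0706] rows_rot 0.04337397685331742
```

>>> {"name": "drive_tool", "arguments": {"rows": [{"offset": [0, 0.005, 0.03], "rotation": [0, 0, 0.003], "claw": 0.386}, {"offset": [0, 0.01, 0.08], "rotation": [0, 0, 0.003], "claw": 0.386}, {"offset": [0, 0.01, 0.14], "rotation": [0, 0, 0.003], "claw": 0.386}, {"offset": [0, 0.01, 0.19], "rotation": [0, 0, 0.003], "claw": 0.386}, {"offset": [0, 0.01, 0.215], "rotation": [0, 0, 0.003], "claw": 0.386}, {"offset": [0, 0.01, 0.224], "rotation": [0, 0, 0.003], "claw": 0.386}, {"offset": [0, 0.01, 0.224], "rotation": [0, 0, 0.003], "claw": 0.386}, {"offset": [0, 0.01, 0.224], "rotation": [0, 0, 0.003], "claw": 0.386}, {"offset": [0, 0.01, 0.224], "rotation": [0, 0, 0.003], "claw": 0.386}, {"offset": [0, 0.01, 0.224], "rotation": [0, 0, 0.003], "claw": 0.386}, {"offset": [0, 0.01, 0.224], "rotation": [0, 0, 0.003], "claw": 0.386}, {"offset": [0, 0.01, 0.224], "rotation": [0, 0, 0.003], "claw": 0.386}]}}

```text
clock: 9.68
tcp_pos: [0.5158, 0.1752, 0.0367]
orientation: [-3.136, 0.176, -0.001]
contact_force: [-0.6, 0.2, -1.7]
grip_width: 0.0328
gripper_force: 7.0
```

Run:
```python
from mm import *
a=tips('w8');marks(*a);print(a[1]['orientation'])
W=a[0]
for c in ('orange',):
    for s,u,k in blobs(W,c,40): print(u,z3(W,u).round(4))
S=snap('scene','s8')
A=cv2.resize(W['frame'][60:180,240:400],(560,420),interpolation=2); B=cv2.resize(S['frame'][130:200,300:400],(600,420),interpolation=2)[:,:240+0] 
B=cv2.resize(S['frame'][140:190,325:365],(240,300),interpolation=2)
B=cv2.copyMakeBorder(B,0,120,0,0,cv2.BORDER_CONSTANT)
cv2.imwrite('pics/c8.png',np.hstack([A,B])[:,:,::-1])
```

```text
9.7333 [0.5158 0.1751 0.0367] w 0.0328 F 7.002201229333878 [ 0.1  0.8 -1.2]
orange 192.0 [348.5 115.5] [0.5917 0.1543 0.0557] tool [ 0.0778  0.0122 -0.019 ] zmap 0.119508184
orange 181.0 [293.  115.5] [0.5941 0.1761 0.0557] tool [ 0.0778 -0.0097 -0.019 ] zmap 0.1204264
blue 992.5 [347.5 297.4] [0.5138 0.162  0.0647] tool [-0.0004  0.0133 -0.028 ] zmap 0.13475227
blue 1010.5 [291.7 297. ] [0.5169 0.1869 0.0647] tool [-0.0002 -0.0118 -0.028 ] zmap 0.13559723
mark 513.5 [345.2 109.5] [0.5939 0.1544] dims [ 7.6 25.2] yaw -7.3 tool [ 0.08    0.0118 -0.007 ]
mark 518.0 [294.5 108.5] [0.5969 0.1761] dims [ 7.5 25.2] yaw -7.2 tool [ 0.0805 -0.0101 -0.007 ]
dist 0.021936860287988455 perp yaw -7.702984639034833
[-3.13649446e+00  1.76258884e-01 -5.81582504e-04]
[520.0769043  352.11538696] [ 0.3724 -0.0007  0.0072]
[348.5 115.5] [0.5917 0.1542 0.0549]
[293.  115.5] [0.5941 0.1763 0.0539]
```

View pics/c8.png

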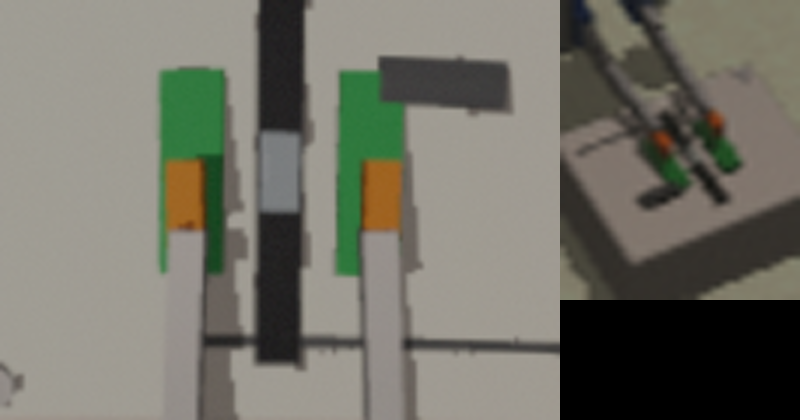

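The close-up shows one tip over each green mark, about 4 mm above. A half-millimetre trim remains, then I'll hold.

>>> {"name": "drive_tool", "arguments": {"rows": [{"offset": [0.002, -0.004, 0.003], "rotation": [0, 0, 0.002], "claw": 0.386}, {"offset": [0.003, -0.008, 0.006], "rotation": [0, 0, 0.005], "claw": 0.386}, {"offset": [0.003, -0.008, 0.006], "rotation": [0, 0, 0.005], "claw": 0.386}, {"offset": [0.003, -0.008, 0.006], "rotation": [0, 0, 0.005], "claw": 0.386}, {"offset": [0.003, -0.008, 0.006], "rotation": [0, 0, 0.005], "claw": 0.386}, {"offset": [0.003, -0.008, 0.006], "rotation": [0, 0, 0.005], "claw": 0.386}, {"offset": [0.003, -0.008, 0.006], "rotation": [0, 0, 0.005], "claw": 0.386}, {"offset": [0.003, -0.008, 0.006], "rotation": [0, 0, 0.005], "claw": 0.386}, {"offset": [0.003, -0.008, 0.006], "rotation": [0, 0, 0.005], "claw": 0.386}, {"offset": [0.003, -0.008, 0.006], "rotation": [0, 0, 0.005], "claw": 0.386}]}}

```text
clock: 10.62
tcp_pos: [0.5163, 0.1763, 0.0356]
orientation: [-3.136, 0.192, -0.0]
contact_force: [0.5, 0.3, -1.1]
grip_width: 0.0336
gripper_force: 7.0
```

Run:
```python
from mm import *
a=tips('w9');marks(*a)
for u in [(348,115),(293,115)]: print(z3(a[0],u).round(4))
```

```text
10.6667 [0.5162 0.1763 0.0356] w 0.0335 F 6.99867345392704 [-0.2  0.1 -0.1]
orange 191.5 [348.5 115.5] [0.5919 0.1546 0.0546] tool [ 0.0778  0.0123 -0.019 ] zmap 0.11981597
orange 181.0 [293.  115.5] [0.5946 0.1764 0.0546] tool [ 0.0778 -0.0097 -0.019 ] zmap 0.11945278
blue 990.5 [347.9 297.4] [0.5142 0.1629 0.0636] tool [-0.0004  0.0135 -0.028 ] zmap 0.13492724
blue 1014.5 [291.9 297. ] [0.5175 0.1879 0.0636] tool [-0.0002 -0.0117 -0.028 ] zmap 0.13506626
mark 474.0 [346.5 109.5] [0.5942 0.1542] dims [ 7.3 25. ] yaw -6.6 tool [ 0.08    0.0124 -0.0081]
mark 525.0 [295.  109.5] [0.5969 0.1762] dims [ 7.7 25. ] yaw -7.4 tool [ 0.08   -0.0097 -0.0081]
dist 0.02210307336205883 perp yaw -7.0008976961058975
[0.5921 0.1547 0.0533]
[0.5948 0.1764 0.0537]
```

The tips match the marks to within 0.2 mm. I'll hold them there.

>>> {"name": "drive_tool", "arguments": {"rows": [{"offset": [0, 0, 0], "rotation": [0, 0, 0], "claw": 0.386}, {"offset": [0, 0, 0], "rotation": [0, 0, 0], "claw": 0.386}, {"offset": [0, 0, 0], "rotation": [0, 0, 0], "claw": 0.386}, {"offset": [0, 0, 0], "rotation": [0, 0, 0], "claw": 0.386}, {"offset": [0, 0, 0], "rotation": [0, 0, 0], "claw": 0.386}, {"offset": [0, 0, 0], "rotation": [0, 0, 0], "claw": 0.386}, {"offset": [0, 0, 0], "rotation": [0, 0, 0], "claw": 0.386}, {"offset": [0, 0, 0], "rotation": [0, 0, 0], "claw": 0.386}, {"offset": [0, 0, 0], "rotation": [0, 0, 0], "claw": 0.386}, {"offset": [0, 0, 0], "rotation": [0, 0, 0], "claw": 0.386}, {"offset": [0, 0, 0], "rotation": [0, 0, 0], "claw": 0.386}, {"offset": [0, 0, 0], "rotation": [0, 0, 0], "claw": 0.386}, {"offset": [0, 0, 0], "rotation": [0, 0, 0], "claw": 0.386}, {"offset": [0, 0, 0], "rotation": [0, 0, 0], "claw": 0.386}, {"offset": [0, 0, 0], "rotation": [0, 0, 0], "claw": 0.386}, {"offset": [0, 0, 0], "rotation": [0, 0, 0], "claw": 0.386}, {"offset": [0, 0, 0], "rotation": [0, 0, 0], "claw": 0.386}, {"offset": [0, 0, 0], "rotation": [0, 0, 0], "claw": 0.386}]}}

```text
clock: 12.17
tcp_pos: [0.5162, 0.1762, 0.0355]
orientation: [3.136, -0.192, -0.0]
contact_force: [0.5, 0.5, -0.6]
grip_width: 0.033
gripper_force: 7.0
```

>>> {"name": "drive_tool", "arguments": {"rows": [{"offset": [0, 0, 0], "rotation": [0, 0, 0], "claw": 0.386}, {"offset": [0, 0, 0], "rotation": [0, 0, 0], "claw": 0.386}, {"offset": [0, 0, 0], "rotation": [0, 0, 0], "claw": 0.386}, {"offset": [0, 0, 0], "rotation": [0, 0, 0], "claw": 0.386}, {"offset": [0, 0, 0], "rotation": [0, 0, 0], "claw": 0.386}, {"offset": [0, 0, 0], "rotation": [0, 0, 0], "claw": 0.386}, {"offset": [0, 0, 0], "rotation": [0, 0, 0], "claw": 0.386}, {"offset": [0, 0, 0], "rotation": [0, 0, 0], "claw": 0.386}, {"offset": [0, 0, 0], "rotation": [0, 0, 0], "claw": 0.386}, {"offset": [0, 0, 0], "rotation": [0, 0, 0], "claw": 0.386}, {"offset": [0, 0, 0], "rotation": [0, 0, 0], "claw": 0.386}, {"offset": [0, 0, 0], "rotation": [0, 0, 0], "claw": 0.386}, {"offset": [0, 0, 0], "rotation": [0, 0, 0], "claw": 0.386}, {"offset": [0, 0, 0], "rotation": [0, 0, 0], "claw": 0.386}]}}

```text
clock: 13.33
tcp_pos: [0.5162, 0.1762, 0.0356]
orientation: [3.136, -0.192, 0.0]
contact_force: [-0.1, -0.2, -1.5]
grip_width: 0.0328
gripper_force: 7.0
```

Run:
```python
from mm import *
marks(*tips('w10'))
from bench import hand_in
print(hand_in())
```

```text
13.3833 [0.5162 0.1763 0.0356] w 0.0331 F 6.998723968863487 [-0.1  0.8 -1.6]
orange 191.0 [348.5 115.5] [0.5919 0.1546 0.0546] tool [ 0.0778  0.0123 -0.019 ] zmap 0.11893785
orange 183.0 [293.  115.5] [0.5946 0.1764 0.0546] tool [ 0.0778 -0.0097 -0.019 ] zmap 0.118800655
blue 1014.5 [291.9 297. ] [0.5175 0.1879 0.0636] tool [-0.0002 -0.0117 -0.028 ] zmap 0.1364887
blue 992.5 [347.9 296.8] [0.5145 0.1629 0.0636] tool [-0.0001  0.0135 -0.028 ] zmap 0.13592698
mark 472.5 [346.5 109.5] [0.5941 0.1542] dims [ 7.3 25. ] yaw -6.6 tool [ 0.08    0.0124 -0.0081]
mark 526.5 [295.  109.5] [0.5969 0.1762] dims [ 7.7 25. ] yaw -7.4 tool [ 0.08   -0.0097 -0.0081]
dist 0.02210051608651387 perp yaw -7.057034927616062
the job is handed in; nothing more can be done
None
```

The tweezers are held level about 3–4 mm above the port with a 22 mm tip gap, one tip over each green mark to within about 0.2 mm by the wrist camera; they held steady for over 2.5 s and the job was handed in at 13.4 s.

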